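# Dial in the fourth filter and load the sample tube

## Task

Get the photometer ready to read the sample. Holding the black knob lightly, turn the filter turret clockwise to the fourth click from home (home is with the open cell in the beam), and push the long capped tube from the rack gently down into the measuring well until it is fully home. Leave the other things on the table where they are.

Things in the scene. Friction and masses are not known exactly. Their poses are not given: they have to be found in the camera images.
- photometer: Tube photometer, a white bench instrument 215 x 270 x 85 mm (x, y, z), fixed. Origin: on the table, 115 mm behind its front edge, midway across; the sloping panel with screen and keys is at -x, y to its left. On its flat deck: the filter turret at x 12, y -55 mm, the tube well at x 20, y 80 mm, between them a grey optics cover (top z 104) whose tongue lies over the turret's left rim, 42 mm and more off its axis.
- turret: Filter turret on the photometer: an aluminium disc 132 mm across, top 93 mm above the table, with ten round cells 36 degrees apart: nine filters with raised dark rings and one bare black opening, the open cell. Origin: on its axis, 87 mm above the table; its y axis points to the open cell. The knob on it drives it with 60 degrees of free play (it may start anywhere in it), so that the detent alone sets it.
- turret_axis (a point): Fixed point on the turret's axis, 126 mm above the table, where to hold the round black knurled knob (36 mm across, from 99 to 139 mm above the table). The knob slips in too light a grip: by how worn it is, some 12 to 18 N a finger are needed. The bearing is delicate: the fingers' forces on knob and turret, grip and side push added up over both fingers, must stay under 50 N.
- beam (a point): Fixed point on the photometer where the beam passes through the turret, under the tongue of the optics cover: to the turret's left (+y of the photometer), 52 mm from its axis, 93 mm above the table.
- open_cell (a point): Centre of the open cell, 52 mm from the axis, on the disc's top; it turns with the turret. At home, against a stop, it is in the beam; from home the turret turns clockwise seen from above, nine clicks. It starts at home, one or two clicks on. At each step a sprung ball resists, most at the start (about 0.3 N m), less and less to half-way, then snaps the turret into the next click by itself.
- fourth_filter (a point): Centre of the fourth filter, 52 mm from the axis, on the disc's top; it turns with the turret. It lies four cells (144 degrees) counter-clockwise from the open cell seen from above, and so is in the beam four clicks clockwise from home.
- well_mouth (a point): Centre of the tube well's conical black mouth, at its top, 101 mm above the table. The mouth narrows from 26 to 17.8 mm in 6 mm; the bore below is straight and upright.
- well_seat (a point): Centre of the tube well's floor, 49 mm above the table, 52 mm under the mouth. A sprung steel ball in the bore, 24 mm above the floor, grips the tube from the side, so that the tube must be pushed down with some 4 to 9 N to reach the floor and then stays put. Press with no more than about 20 N.
- sample_tube: The sample tube: clear, round-bottomed, 16 mm across, with a white cap 18 mm across and 20 mm high; 116 mm long in all, the only long one in the rack. Origin: its bottom; z along it to the cap. 25 g. Best held on the clear wall 78 mm above its bottom. It stands in the rack with its bottom 6 mm above the table; fully home in the well 64 mm of it stand out.
- rack: White tube rack 84 x 136 x 50 mm (x, y, z), fixed, with two rows of three holes 18 mm wide and 44 mm deep, 44 mm apart both ways. Origin: under its middle.
- vial0: Short capped vial 14 mm across, 53 mm long, in a hole of the rack, to be left alone. Origin: its bottom.
- vial1: Another such short vial in the rack, to be left alone. Origin: its bottom.
- vial2: A third such short vial in the rack, to be left alone. Origin: its bottom.
- cassette: White test cassette 70 x 21 x 5 mm lying on the paper form, to be left alone. Origin: under its middle.
- pen: White pen 142 mm long lying on the table, to be left alone. Origin: under its middle.
- dropper: Small white dropper bottle 32 mm across, 62 mm high, to be left alone. Origin: under its middle.
- carton: White carton 75 x 110 x 60 mm, to be left alone. Origin: under its middle.
- gel: Clear bottle of hand gel 60 mm across, 150 mm high, to be left alone. Origin: under its middle.

How it is judged:
At the end, for the whole second after the job is handed in: The fourth filter is clicked in with its centre within 4 mm of the beam point; the sample tube stands upright in the well with its bottom within 2 mm of the well's floor; both are released and at rest; the other things stand where they were (distance between fourth_filter and beam below 0.004 m and horizontal distance between sample_tube and well_seat below 0.003 m and z of sample_tube in the frame of well_seat below 0.002 m and angle between sample_tube's own z axis and vertical below 0.08 rad and linear speed of sample_tube below 0.01 m/s); the robot touches nothing.
It fails at once if the turret is squeezed or pushed with more than 50 N (all contacts added) (contact force between the fingers and turret above 50 N).
It fails at once if the tube is pressed into the photometer with more than 35 N (all contacts added) (contact force between sample_tube and photometer above 35 N).
It fails at once if a bystander is moved by more than 20 mm (distance of any of vial0, vial1, vial2, cassette, pen, dropper, carton, gel from where it was at the start of the episode above 0.02 m).
It also fails if it takes over 72 s, if anything falls off the work surface, if the arm or the gripper's body presses on something with over 40 N, if the wrist force passes 120 N, or if a joint passes its speed limit or range.

## Robot

A 6-joint arm with a two-finger parallel gripper is mounted at the origin on the work surface. World frame = base frame: x ahead of the robot, y to its left, z up, the work surface at z = 0. Lengths are in m, angles in rad, forces in N, time in s.
With the tool pointing down it reaches from about 0.3 to 0.75 m from the base axis. Payload 8.5 kg.
Tool frame: the origin (TCP) lies at the very end of the fingers, on their centre line; the grasp point (between the pads) lies 19 mm behind it; x points along the fingers, y is the direction in which the jaws open and shut, and the axes are right-handed (so a half turn about x gives the same grasp; the last joint's range is limited). The gripper opens to 88 mm and grips with 3 to 60 N. Pads are 18 mm wide; open, the fingers measure 123 mm over their backs; the gripper's body (75 mm by 187 mm) begins 45 mm behind the grasp point.
Start: joints at [-1.399, 0.381, 1.297, -0, 1.464, -0.215], TCP at [0.207, -0.509, 0.239] pointing down, gripper open.
Joint ranges: [-3.11, 3.11], [-0.89, 2.33], [0.22, 2.48], [-1.42, 4.56], [0.17, 2.85], [-2.88, 2.88]. Speed limits (rad/s): [2.39, 2.39, 3.14, 3.14, 3.14, 3.14].

## Interface

Orientations are given as a rotation vector (axis times angle).
In Python, from rig import readout, optics, workorder gives the robot as it stands.
- The arm moves only by the tool move_arm, never from a script. Its argument "increments" is text: rows parted by semicolons, each of 7 numbers parted by spaces: the turn, a rotation vector about the tool's x, y, z in degrees, then the shift along the tool's x, y, z in mm, then the closure, from -1 (fully open) to 1 (shut). In form: ax ay az x y z fingers; .... A call has 1 to 20 rows; each row is the pose to reach, as a shift and turn from the pose measured when the call began, along the tool's axes at that moment; what a row does not reach only later rows make up. A row lasts 1/12 s, in which the tool goes at most 41.7 mm and 7.16 degrees, less where a joint would pass 70% of its speed; a pose out of reach is approached as far as the arm can. A call with a gripper value outside its range is refused whole. The fingers move at their own pace and stop on an object; "grip_force" is the grip in N (left out, the last holds). Time passes only in rows, so rows that repeat a pose let the fingers close. It gives the time, the measured TCP pose, the force and the opening at its end, in the units of the state.
- readout.read_state(): the state, without advancing time (a new reading comes with each control period).
- optics.grab_frame(name): name is "side" or "top" or "wrist"; returns a dict with "img" (400x640x3 uint8, red, green, blue), "fx", "fy", "cx", "cy" (pixels), "position" and "rotation" of the camera in the world. Camera axes: x right, y down, z forward; pixel columns grow to the right and rows downward; lengths in m; the calibration is good to about 2 mm. The wrist camera is an equidistant fisheye: a pixel r from the principal point sees the ray r / f radians off the axis. A picture is of the moment at which its call begins. There is no depth.
- workorder.sign_off(): hands the job in, once; it reports no verdict.
The state is a dict: "time": time; "q": joint angles; "qvel": joint speeds; "effort": joint torques, N m; "position": TCP position; "ee_rot": TCP orientation; "wrist_force": force on the tool from outside, world axes, zero at the start; "moment": the same for the moment, N m; "width": finger opening in m.
Only numpy, scipy, OpenCV 4.12 (cv2) and the standard library are available. Lean on these libraries where they do the work, as an engineer would, in place of code of your own. Each camera call takes 0.05 s, during which the arm holds its last target.

## Working session

There is one attempt and no reset: what is moved stays moved. The work goes in short steps, Python scripts to look and compute and a tool call to move; the robot and the scene stay as the last step left them, time stands still between calls to the robot, and variables do not carry over. Pictures are saved under pics/ and viewed, and the job is handed in when it is done.

Besides the shell and the picture viewer there is one more tool, called as name(argument=value, ...) on one line, values as JSON. move_arm: Moves the arm, as the interface text tells. Its arguments: {"type":"object","properties":{"increments":{"type":"string"},"grip_force":{"type":"number"}},"required":["increments"]}

```bash
mkdir -p pics; ls; python3 - <<'E'
from rig import readout, optics
import cv2
print(readout.read_state())
for n in ["side","top","wrist"]:
    f=optics.grab_frame(n); cv2.imwrite(f"pics/{n}0.png",f["img"][:,:,::-1])
    print(n,{k:v for k,v in f.items() if k!="img"})
E
```

```text
pics
{'time': 0.0, 'q': array([-1.39930016e+00,  3.81137467e-01,  1.29825000e+00,  4.07249660e-05,
        1.46356332e+00, -2.15292233e-01]), 'qvel': array([1.21210230e-03, 6.94798613e-05, 3.64983900e-04, 1.29270947e-03,
       1.76443163e-03, 9.00915906e-04]), 'effort': array([ 1.02263659e-04, -4.37927520e+01, -2.24554127e+01,  7.13233673e-02,
        3.52397491e-02, -1.22381311e-04]), 'position': array([ 0.20743237, -0.50908807,  0.23817282]), 'ee_rot': array([ 2.01009671,  0.39503212, -2.00995289]), 'wrist_force': array([ 0.61539093,  0.29120241, -0.75860233]), 'moment': array([0.00795215, 0.0232382 , 0.07569254]), 'width': 0.08837036505083203}
side {'fx': 443.82450207255715, 'fy': 443.82450207255715, 'cx': 324.74812258088997, 'cy': 200.27455376686802, 'position': array([0.30046193, 0.68753421, 0.85959927]), 'rotation': array([-0.44792897,  2.80226998, -1.10723522])}
top {'fx': 404.2043307772469, 'fy': 404.2043307772469, 'cx': 321.7151162206221, 'cy': 194.54133552138606, 'position': array([0.46435844, 0.01533512, 1.16204253]), 'rotation': array([-2.20249999,  2.18264894, -0.05714654])}
wrist {'fx': 309.70691628693146, 'fy': 309.70691628693146, 'cx': 316.0705796578719, 'cy': 202.5236793289398, 'position': array([ 0.28727425, -0.47726588,  0.38425852]), 'rotation': array([ 2.3701642 , -1.59275772, -0.26678514])}
```

View pics/top0.png

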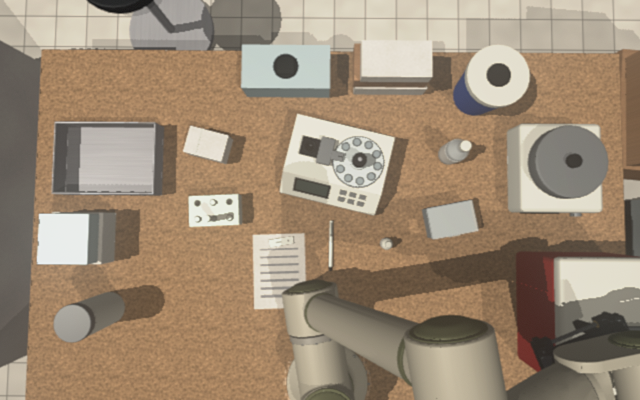

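View pics/side0.png

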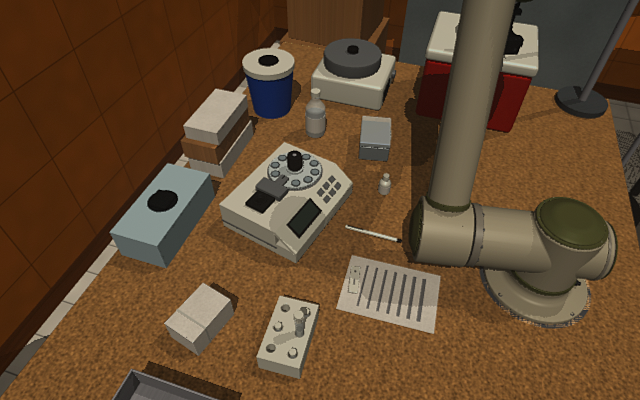

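View pics/wrist0.png

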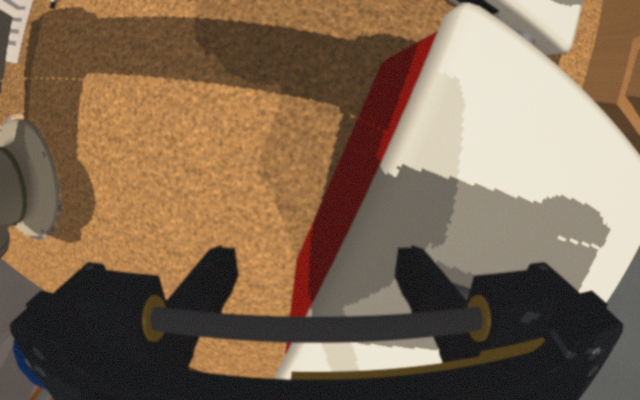

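The top view shows the photometer around (338,163), the turret around (358,160) and the rack around (214,211). The side view shows the long tube standing near (300,318). I'll zoom in on these.

```bash
python3 - <<'E'
import cv2
a=cv2.imread("pics/top0.png"); b=cv2.imread("pics/side0.png")
cv2.imwrite("pics/t_ph.png",cv2.resize(a[105:225,270:405],None,fx=5,fy=5,interpolation=cv2.INTER_CUBIC))
cv2.imwrite("pics/t_rk.png",cv2.resize(a[180:240,180:250],None,fx=8,fy=8,interpolation=cv2.INTER_CUBIC))
cv2.imwrite("pics/s_ph.png",cv2.resize(b[135:265,215:360],None,fx=4.5,fy=4.5,interpolation=cv2.INTER_CUBIC))
cv2.imwrite("pics/s_rk.png",cv2.resize(b[290:385,250:330],None,fx=6,fy=6,interpolation=cv2.INTER_CUBIC))
E
```

```text
(no output)
```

View pics/t_ph.png

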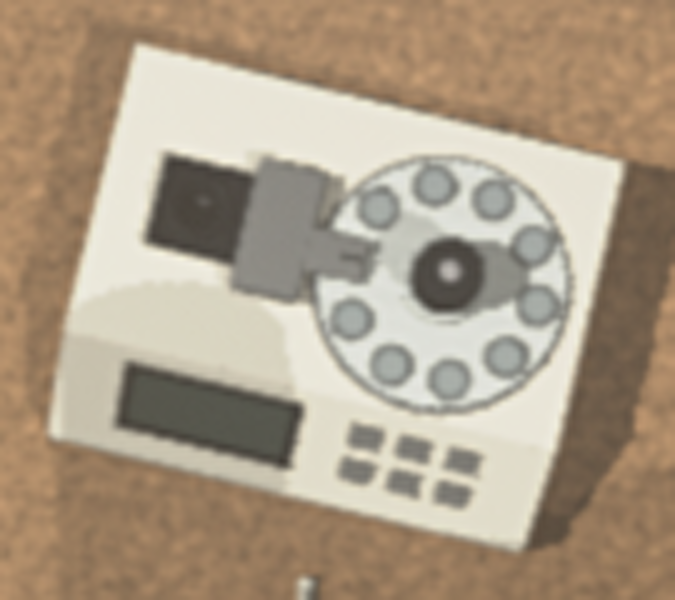

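View pics/t_rk.png

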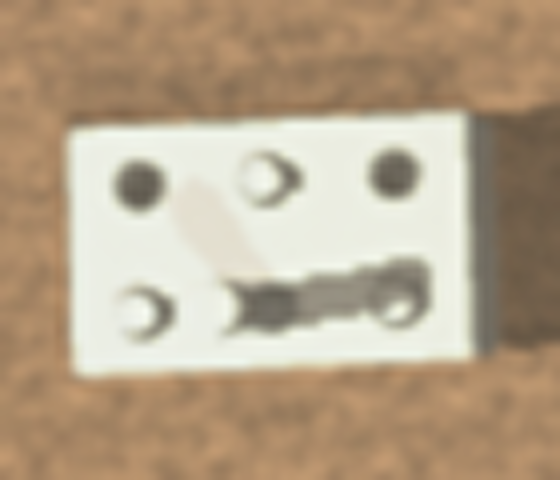

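View pics/s_ph.png

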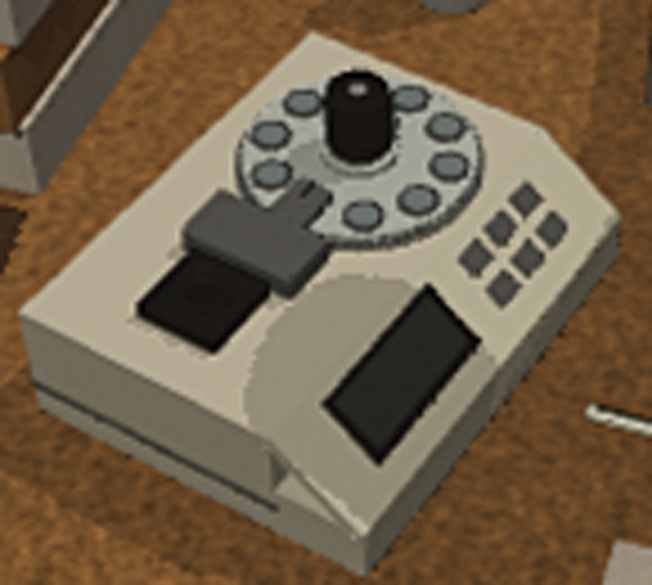

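View pics/s_rk.png

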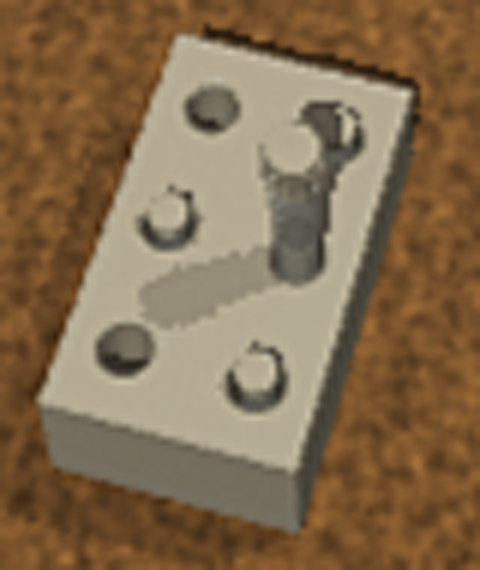

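```bash
cat > h.py <<'E'
import numpy as np, cv2
from scipy.spatial.transform import Rotation as R
from rig import readout, optics
def ray(f,uv,wrist=False):
    x=(uv[0]-f["cx"])/f["fx"]; y=(uv[1]-f["cy"])/f["fy"]
    if wrist:
        r=np.hypot(x,y); s=np.sin(r)/r if r>1e-9 else 1; d=np.array([x*s,y*s,np.cos(r)])
    else: d=np.array([x,y,1.])
    return R.from_rotvec(f["rotation"]).apply(d/np.linalg.norm(d))
def plane(f,uv,z,wrist=False):
    d=ray(f,uv,wrist); return f["position"]+d*(z-f["position"][2])/d[2]
def proj(f,p,wrist=False):
    c=R.from_rotvec(f["rotation"]).inv().apply(np.asarray(p)-f["position"])
    if wrist:
        t=np.arctan2(np.hypot(*c[:2]),c[2]); k=t/np.hypot(*c[:2]); return np.array([c[0]*k*f["fx"]+f["cx"],c[1]*k*f["fy"]+f["cy"]])
    return np.array([c[0]/c[2]*f["fx"]+f["cx"],c[1]/c[2]*f["fy"]+f["cy"]])
def tri(*rs): # (origin,dir) list
    A=sum(np.eye(3)-np.outer(d,d) for o,d in rs); b=sum((np.eye(3)-np.outer(d,d))@o for o,d in rs)
    return np.linalg.solve(A,b)
def down(yaw): # jaw (tool y) direction at yaw in world, tool x down
    x=np.array([0,0,-1.]); y=np.array([np.cos(yaw),np.sin(yaw),0]); return R.from_matrix(np.c_[x,y,np.cross(x,y)])
def inc(pos,rot):
    s=readout.read_state(); R0=R.from_rotvec(s["ee_rot"])
    d=R0.inv().apply(np.asarray(pos)-s["position"])*1000; a=np.degrees((R0.inv()*rot).as_rotvec())
    print("inc",np.round(a,2),np.round(d,1)); m=R0.as_matrix(); print("tool y yaw deg",np.degrees(np.arctan2(m[1,1],m[0,1])))
E
python3 - <<'E'
from h import *
f=optics.grab_frame("top"); g=optics.grab_frame("side")
T=lambda u,v,s,u0,v0:((u+.5)/s-.5+u0,(v+.5)/s-.5+v0)
c=[(378,207),(434,186),(493,200),(532,244),(538,306),(507,357),(449,380),(393,365),(352,319)]
P=np.array([plane(f,T(*p,5,270,105),.095)[:2] for p in c])
def fit(P):
    A=np.c_[2*P,np.ones(len(P))]; s=np.linalg.lstsq(A,(P**2).sum(1),rcond=None)[0]; return s[:2],np.sqrt(s[2]+s[:2]@s[:2])
ct,r=fit(P); print("turret top",ct,r, np.round(np.degrees(np.arctan2(*(P-ct).T[::-1])),1))
c2=[(303,102),(271,135),(271,174),(363,215),(418,200),(449,166),(445,127),(409,97)]
P2=np.array([plane(g,T(*p,4.5,215,135),.095)[:2] for p in c2]); c_,r_=fit(P2); print("turret side",c_,r_,np.round(np.degrees(np.arctan2(*(P2-c_).T[::-1])),1))
print("knob", plane(f,T(450,272,5,270,105),.139), plane(g,T(359,86,4.5,215,135),.139))
print("well",plane(f,T(203,203,5,270,105),.101),plane(g,T(204,296,4.5,215,135),.101))
k=[(137,43),(624,160)];K=[plane(f,T(*p,5,270,105),.085)[:2] for p in k]
d=K[0]-K[1];print("back edge",K,np.linalg.norm(d),np.degrees(np.arctan2(d[1],d[0])))
K=[plane(g,T(*p,4.5,215,135),.085)[:2] for p in [(20,315),(313,35)]];d=K[0]-K[1];print("back edge",K,np.linalg.norm(d),np.degrees(np.arctan2(d[1],d[0])))
u=T(225,304,8,180,180); 
for s in [(290,148)]:
    v=T(*s,6,250,290); print("cap tri-ish", plane(g,v,.122), plane(f,u,.122))
for p in [(138,186),(394,174),(266,180),(145,312),(401,300)]: print("hole",plane(f,T(*p,8,180,180),.05 if p[0] in(138,394) else .059))
for p in [(71,128),(467,113),(474,356),(78,376)]: print("rack c",plane(f,T(*p,8,180,180),.05))
for p in [(182,38),(412,90),(298,470),(42,403)]: print("rack c side",plane(g,T(*p,6,250,290),.05))
E
```

```text
turret top [ 0.61252779 -0.07760499] 0.05202600473200943 [  40.8    5.2  -31.1  -66.3 -103.6 -139.  -176.   149.6  112.7]
turret side [ 0.60971204 -0.07664319] 0.05194847683439488 [ -31.4    5.2   41.1  112.6  148.3 -175.9 -139.6 -102.7]
knob [ 0.61169361 -0.07758069  0.139     ] [ 0.60986382 -0.08037087  0.139     ]
well [0.6527715  0.04983237 0.101     ] [0.64453206 0.05922181 0.101     ]
back edge [array([0.7423604 , 0.08690338]), array([ 0.68089856, -0.17578195])] 0.2697797963561113 76.83110736278343
back edge [array([0.73702709, 0.08920534]), array([ 0.6753695 , -0.17246786])] 0.2688392188691838 76.7413425204682
cap tri-ish [0.45597432 0.31643067 0.122     ] [0.45921972 0.31066293 0.122     ]
hole [0.49914019 0.3620691  0.05      ]
hole [0.5040693  0.27398792 0.05      ]
hole [0.50130327 0.31557942 0.059     ]
hole [0.45593868 0.35576082 0.059     ]
hole [0.46081619 0.2685782  0.059     ]
rack c [0.51892234 0.38569187 0.05      ]
rack c [0.5253264  0.24927539 0.05      ]
rack c [0.4418295  0.24516664 0.05      ]
rack c [0.43373978 0.38097855 0.05      ]
rack c side [0.52090719 0.25257367 0.05      ]
rack c side [0.43922088 0.24667232 0.05      ]
rack c side [0.43136331 0.38185134 0.05      ]
rack c side [0.51436045 0.3868797  0.05      ]
```

```bash
python3 - <<'E'
from h import *
s=readout.read_state(); print(R.from_rotvec(s["ee_rot"]).as_matrix().round(3)); 
inc([.611,-.077,.239],down(np.radians(0)))
for n,o in zip(["side"],[0]): pass
f=optics.grab_frame("wrist"); m=R.from_rotvec(s["ee_rot"]); print("cam in tool", m.inv().apply(f["position"]-s["position"]), m.inv().apply(R.from_rotvec(f["rotation"]).as_matrix()[:,2]))
E
```

```text
[[-0.     0.377 -0.926]
 [ 0.001 -0.926 -0.377]
 [-1.    -0.001 -0.   ]]
inc [-6.784e+01 -3.000e-02  3.000e-02] [-3.000e-01 -2.481e+02 -5.368e+02]
tool y yaw deg -67.84018890259041
cam in tool [-0.14602758  0.00043333 -0.08602345] [9.45752561e-01 5.10793944e-04 3.24887414e-01]
```

move_arm(increments="-10 0 0 0 -40 -80 -0.2; -20 0 0 0 -80 -160 -0.2; -30 0 0 0 -110 -240 -0.2; -45 0 0 0 -150 -320 -0.2; -60 0 0 0 -190 -400 -0.2; -75 0 0 0 -220 -480 -0.2; -90 0 0 0 -248 -537 -0.2; -90 0 0 0 -248 -537 -0.2; -90 0 0 0 -248 -537 -0.2; -90 0 0 0 -248 -537 -0.2; -90 0 0 0 -248 -537 -0.2; -90 0 0 0 -248 -537 -0.2; -90 0 0 0 -248 -537 -0.2; -90 0 0 0 -248 -537 -0.2", grip_force=20)

```text
time: 1.47
position: [0.6066, -0.0811, 0.2387]
ee_rot: [0.917, 1.37, -0.916]
wrist_force: [-0.1, -0.7, 0.5]
width: 0.0528
```

```bash
python3 - <<'E'
from h import *
inc([.611,-.077,.239],down(np.radians(100)))
E
```

```text
inc [-7.76e+01 -2.00e-02 -2.00e-02] [-0.3  5.6 -2.1]
tool y yaw deg 22.40370828328333
```

move_arm(increments="-20 0 0 0 6 -2 -0.2; -20 0 0 0 6 -2 -0.2; -40 0 0 0 6 -2 -0.2; -40 0 0 0 6 -2 -0.2; -40 0 0 0 6 -2 -0.2; -78 0 0 0 6 -2 -0.2; -78 0 0 0 6 -2 -0.2; -78 0 0 0 6 -2 -0.2; -78 0 0 0 6 -2 -0.2; -78 0 0 0 6 -2 -0.2; -78 0 0 0 6 -2 -0.2; -78 0 0 0 6 -2 -0.2; -78 0 0 0 6 -2 -0.2")

```text
time: 2.55
position: [0.6114, -0.077, 0.2386]
ee_rot: [-0.139, 1.567, 0.14]
wrist_force: [0.3, -0.4, -0.3]
width: 0.0529
```

```bash
python3 - <<'E'
from h import *
s=readout.read_state();print(s["q"],s["position"])
f=optics.grab_frame("wrist");cv2.imwrite("pics/w1.png",f["img"][:,:,::-1])
for z in(.139,.095):print(proj(f,[.611,-.0771,z],True))
print("well",proj(f,[.6496,.0525,.101],True))
E
```

```text
[-3.17207551e-01  4.99512312e-01  1.09955964e+00  3.61765045e-04
  1.54294972e+00 -2.06609479e+00] [ 0.61140934 -0.07695644  0.23862456]
[316.21746022 201.4103552 ]
[316.19307779 186.90432411]
well [428.80284859 244.01219813]
```

View pics/w1.png

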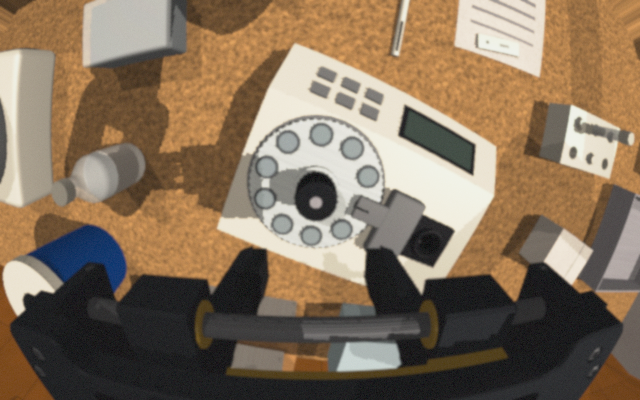

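The wrist view shows the knob top at about (316,200), the well at about (428,243) and nine grey filters, with the tenth cell under the tongue, so the turret is at home. Next I'll measure these positions precisely.

```bash
python3 - <<'E'
from h import *
f=optics.grab_frame("wrist")
im=f["img"][:,:,::-1].copy()
cv2.imwrite("pics/w1z.png",cv2.resize(im[105:265,235:475],None,fx=3.3,fy=3.3,interpolation=cv2.INTER_CUBIC))
E
```

```text
(no output)
```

View pics/w1z.png

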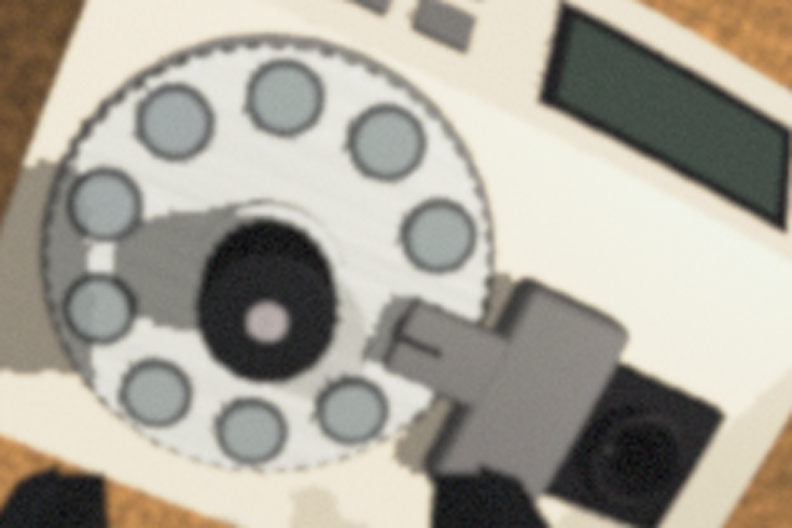

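```bash
python3 - <<'E'
from h import *
f=optics.grab_frame("wrist")
T=lambda u,v:((u+.5)/3.3-.5+235,(v+.5)/3.3-.5+105)
c=[(175,121),(285,97),(387,142),(438,236),(352,410),(251,431),(156,393),(99,307),(104,203)]
P=np.array([plane(f,T(*p),.0945,True)[:2] for p in c])
A=np.c_[2*P,np.ones(len(P))]; s=np.linalg.lstsq(A,(P**2).sum(1),rcond=None)[0]
print("turret",s[:2],np.sqrt(s[2]+s[:2]@s[:2]),np.degrees(np.arctan2(*(P-s[:2]).T[::-1])).round(1))
print("knob",plane(f,T(267,322),.139,True)); print("well",plane(f,T(636,453),.101,True))
st=readout.read_state();m=R.from_rotvec(st["ee_rot"]);inc([.611,-.0773,.107],down(np.radians(100)))
E
```

```text
turret [ 0.61131984 -0.07777836] 0.05188329137299265 [-139.5 -175.5  148.6  112.6   40.9    4.8  -31.1  -67.5 -103.6]
knob [ 0.61184173 -0.07751764  0.139     ]
well [0.64743875 0.05004466 0.101     ]
inc [ 0.26 -0.01 -0.03] [131.7  -0.3  -0.5]
tool y yaw deg 100.25770748504412
```

move_arm(increments="0 0 0 35 -0.5 0 -0.2; 0 0 0 70 -0.5 0 -0.2; 0 0 0 100 -0.5 0 -0.2; 0 0 0 120 -0.5 0 -0.2; 0 0 0 131.5 -0.5 -0.3 -0.2; 0 0 0 131.5 -0.5 -0.3 0.1; 0 0 0 131.5 -0.5 -0.3 0.12; 0 0 0 131.5 -0.5 -0.3 0.14; 0 0 0 131.5 -0.5 -0.3 0.14; 0 0 0 131.5 -0.5 -0.3 0.14", grip_force=5)

```text
time: 3.53
position: [0.6116, -0.0775, 0.1083]
ee_rot: [-0.141, 1.565, 0.14]
wrist_force: [-1.1, 0.4, -1.0]
width: 0.0382
```

```bash
python3 - <<'E'
from h import *
f=optics.grab_frame("wrist");cv2.imwrite("pics/w2.png",f["img"][:,:,::-1])
s=readout.read_state();print(s["position"],s["wrist_force"],s["moment"],s["width"])
E
```

```text
[ 0.61147713 -0.07751126  0.10803504] [ 0.70199494 -0.54626737 -0.36530442] [ 0.02926328 -0.15634859  0.00061839] 0.03781056827456924
```

View pics/w2.png

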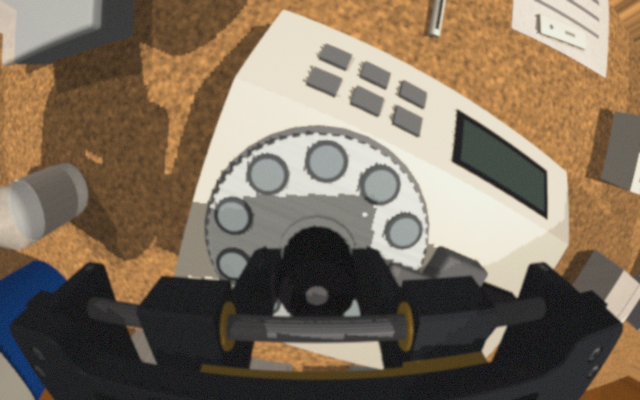

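The knob, at about (318,265), is centred between the fingers with no contact yet. I'll close on it at 19 N.

move_arm(increments="0 0 0 0.5 0 0 0.16; 0 0 0 0.5 0 0 0.17; 0 0 0 0.5 0 0 0.18; 0 0 0 0.5 0 0 0.2; 0 0 0 0.5 0 0 0.25; 0 0 0 0.5 0 0 0.5; 0 0 0 0.5 0 0 0.5; 0 0 0 0.5 0 0 0.5", grip_force=19)

```text
time: 4.25
position: [0.6115, -0.0774, 0.1077]
ee_rot: [-0.14, 1.565, 0.14]
wrist_force: [-0.8, 2.8, 4.1]
width: 0.0353
```

```bash
python3 - <<'E'
from h import *
s=readout.read_state();print(s["position"],s["wrist_force"],s["moment"],s["width"],s["q"][5])
E
```

```text
[ 0.61153547 -0.07737872  0.10773016] [-0.81088254  2.75082265  4.14988372] [ 0.41120762 -0.05612145 -0.03210029] 0.035334387016706 -2.0678565660390515
```

move_arm(increments="5 0 0 0 0 0 0.5; 10 0 0 0 0 0 0.5; 15 0 0 0 0 0 0.5; 15 0 0 0 0 0 0.5")

```text
time: 4.58
position: [0.6115, -0.0776, 0.1077]
ee_rot: [0.067, 1.568, -0.068]
wrist_force: [-0.5, -0.1, 1.7]
width: 0.0353
```

```bash
cat > st.py <<'E'
from h import *
s=readout.read_state();m=R.from_rotvec(s["ee_rot"]).as_matrix();print(s["position"].round(4),s["wrist_force"].round(1),s["moment"].round(3),s["width"].round(4),s["q"][5].round(3),"yaw",np.degrees(np.arctan2(m[1,1],m[0,1])).round(2))
E
python3 st.py
```

```text
Traceback (most recent call last):
  File "st.py", line 2, in <module>
    s=readout.read_state();m=R.from_rotvec(s["ee_rot"]).as_matrix();print(s["position"].round(4),s["wrist_force"].round(1),s["moment"].round(3),s["width"].round(4),s["q"][5].round(3),"yaw",np.degrees(np.arctan2(m[1,1],m[0,1])).round(2))
                                                                                                                                                ^^^^^^^^^^^^^^^^
AttributeError: 'float' object has no attribute 'round'
```

```bash
sed -i 's/s\["width"\].round(4)/round(s["width"],4)/' st.py; python3 st.py
```

```text
[ 0.6115 -0.0776  0.1077] [-0.5 -0.1  1.7] [ 0.108 -0.044 -0.005] 0.0353 -1.803 yaw 85.07
```

move_arm(increments="5 0 0 0 0 0 0.5; 10 0 0 0 0 0 0.5; 15 0 0 0 0 0 0.5; 15 0 0 0 0 0 0.5")

```text
time: 4.92
position: [0.6115, -0.0779, 0.1078]
ee_rot: [0.273, 1.552, -0.274]
wrist_force: [-1.1, -1.0, 1.7]
width: 0.0355
```

```bash
python3 st.py
```

```text
[ 0.6115 -0.0779  0.1078] [-1.1 -1.   1.7] [-0.019 -0.001  0.023] 0.0355 -1.541 yaw 70.04
```

move_arm(increments="5 0 0 0 0 0 0.5; 10 0 0 0 0 0 0.5; 10 0 0 0 0 0 0.5")

```text
time: 5.17
position: [0.6114, -0.078, 0.1078]
ee_rot: [0.408, 1.53, -0.409]
wrist_force: [-0.8, -0.1, 2.5]
width: 0.0355
```

```bash
python3 st.py
```

```text
[ 0.6114 -0.078   0.1078] [-0.8 -0.1  2.5] [-0.003 -0.002 -0.016] 0.0355 -1.367 yaw 60.11
```

move_arm(increments="4 0 0 0 0.3 0 0.5; 8 0 0 0 0.3 0 0.5; 8 0 0 0 0.3 0 0.5")

```text
time: 5.42
position: [0.6114, -0.0781, 0.1078]
ee_rot: [0.514, 1.508, -0.516]
wrist_force: [-2.3, -2.3, 2.4]
width: 0.0353
```

```bash
python3 st.py
```

```text
[ 0.6114 -0.0781  0.1078] [-2.3 -2.3  2.4] [-0.307  0.236  0.156] 0.0353 -1.231 yaw 52.3
```

move_arm(increments="3 0 0 0 -0.3 0 0.5; 6 0 0 0 -0.3 0 0.5; 6 0 0 0 -0.3 0 0.5")

```text
time: 5.67
position: [0.6113, -0.0782, 0.1077]
ee_rot: [0.592, 1.487, -0.594]
wrist_force: [-0.3, 0.3, 2.6]
width: 0.0354
```

```bash
python3 st.py
```

```text
[ 0.6113 -0.0782  0.1077] [-0.3  0.3  2.6] [ 0.041 -0.062  0.147] 0.0354 -1.131 yaw 46.55
```

move_arm(increments="3 0 0 0 0 0 0.5; 6 0 0 0 0 0 0.5; 6 0 0 0 0 0 0.5")

```text
time: 5.92
position: [0.6112, -0.0783, 0.1078]
ee_rot: [0.67, 1.463, -0.672]
wrist_force: [-1.2, 0.4, 2.2]
width: 0.0354
```

```bash
python3 st.py
```

```text
[ 0.6112 -0.0783  0.1078] [-1.2  0.4  2.2] [-0.032  0.087  0.103] 0.0354 -1.03 yaw 40.75
```

```bash
python3 - <<'E'
from h import *
f=optics.grab_frame("wrist");cv2.imwrite("pics/w3.png",f["img"][:,:,::-1])
E
```

```text
(no output)
```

View pics/w3.png

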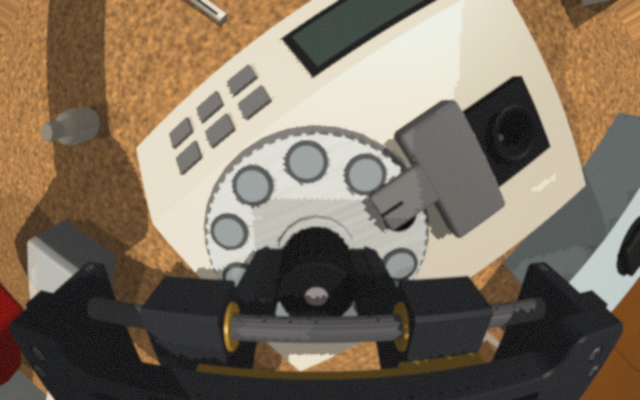

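The open cell is coming out from under the tongue at (405,222), so the turret follows the knob and did start at home. I'll measure its angle.

```bash
cat >> h.py <<'E'
def phase(f,pts,wrist=True,c=(.6113,-.0776)):
    P=np.array([plane(f,p,.0945,wrist)[:2] for p in pts])-c
    a=np.degrees(np.arctan2(P[:,1],P[:,0])); d=(76.75-a)%36
    z=np.exp(1j*np.radians(d*10)); print("angles",a.round(1),"r",np.hypot(*P.T).round(4),"cw past click deg",np.degrees(np.angle(z.mean()))/10)
E
python3 - <<'E'
from h import *
f=optics.grab_frame("wrist"); phase(f,[(307,161),(252.5,186),(230,231),(365,173)])
E
```

```text
angles [ 135.7  172.5 -152.2  100.7] r [0.052  0.0513 0.0507 0.0526] cw past click deg 12.574824346597259
```

move_arm(increments="3 0 0 0 0 0 0.5; 6 0 0 0 0 0 0.5; 9 0 0 0 0 0 0.5; 12 0 0 0 0 0 0.5; 15 0 0 0 0 0 0.5; 18 0 0 0 0 0 0.5; 21 0 0 0 0 0 0.5; 24 0 0 0 0 0 0.5; 27 0 0 0 0 0 0.5; 30 0 0 0 0 0 0.5; 30 0 0 0 0 0 0.5")

```text
time: 6.93
position: [0.6108, -0.0785, 0.1077]
ee_rot: [1.066, 1.293, -1.069]
wrist_force: [-3.5, -2.4, 4.0]
width: 0.0356
```

```bash
python3 st.py
```

```text
[ 0.6108 -0.0785  0.1077] [-3.5 -2.4  4. ] [-0.311  0.586  0.178] 0.0356 -0.509 yaw 10.94
```

move_arm(increments="3 0 0 0 0 0 0.5; 6 0 0 0 0 0 0.5; 9 0 0 0 0 0 0.5; 12 0 0 0 0 0 0.5; 15 0 0 0 0 0 0.5; 18 0 0 0 0 0 0.5; 21 0 0 0 0 0 0.5; 24 0 0 0 0 0 0.5; 27 0 0 0 0 0 0.5; 30 0 0 0 0 0 0.5; 30 0 0 0 0 0 0.5")

```text
time: 7.85
position: [0.6103, -0.0785, 0.1077]
ee_rot: [1.446, 1.034, -1.451]
wrist_force: [-5.1, -1.1, 4.7]
width: 0.0353
```

```bash
python3 st.py;python3 - <<'E'
from h import *
f=optics.grab_frame("wrist");cv2.imwrite("pics/w4.png",f["img"][:,:,::-1])
f=optics.grab_frame("top");cv2.imwrite("pics/t4.png",cv2.resize(f["img"][105:225,270:405,::-1],None,fx=5,fy=5,interpolation=cv2.INTER_CUBIC))
E
```

```text
[ 0.6103 -0.0785  0.1077] [-5.1 -1.1  4.7] [-0.116  0.814  0.096] 0.0353 0.012 yaw -18.95
```

View pics/w4.png

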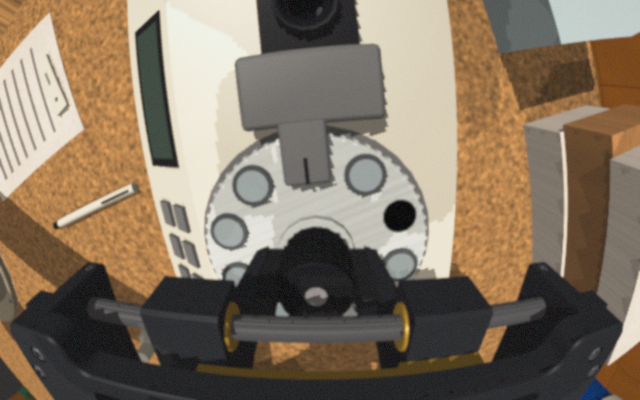

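The open cell at (400,215) is now two cells clockwise of the tongue. The side force has reached about 5 N, so I'll nudge the tool along the jaws to relieve it before turning on.

move_arm(increments="0 0 0 0 -0.3 0 0.5; 0 0 0 0 -0.6 0 0.5; 0 0 0 0 -0.6 0 0.5")

```text
time: 8.2
position: [0.6102, -0.0785, 0.1078]
ee_rot: [1.443, 1.035, -1.446]
wrist_force: [0.2, -1.9, 0.2]
width: 0.0354
```

```bash
python3 st.py;python3 - <<'E'
from h import *
f=optics.grab_frame("wrist"); phase(f,[(366,174),(252.5,186),(230,231),(400,216)])
E
```

```text
[ 0.6102 -0.0785  0.1078] [ 0.2 -1.9  0.2] [-0.261 -0.149 -0.017] 0.0354 0.008 yaw -18.68
angles [ 40.6 112.6 147.8   5.2] r [0.0528 0.0516 0.0508 0.0524] cw past click deg 0.1829309484004409
```

move_arm(increments="3 0 0 0 0 0 0.5; 6 0 0 0 0 0 0.5; 9 0 0 0 0 0 0.5; 12 0 0 0 0 0 0.5; 15 0 0 0 0 0 0.5; 18 0 0 0 0 0 0.5; 21 0 0 0 0 0 0.5; 24 0 0 0 0 0 0.5; 24 0 0 0 0 0 0.5")

```text
time: 9.0
position: [0.6098, -0.0783, 0.1077]
ee_rot: [1.732, 0.757, -1.736]
wrist_force: [-3.1, 0.4, 3.9]
width: 0.0356
```

```bash
python3 st.py
```

```text
[ 0.6098 -0.0783  0.1077] [-3.1  0.4  3.9] [-0.077  0.488  0.044] 0.0356 0.428 yaw -42.75
```

move_arm(increments="3 0 0 0 -0.2 0 0.5; 6 0 0 0 -0.4 0 0.5; 9 0 0 0 -0.4 0 0.5; 12 0 0 0 -0.4 0 0.5; 15 0 0 0 -0.4 0 0.5; 18 0 0 0 -0.4 0 0.5; 21 0 0 0 -0.4 0 0.5; 21 0 0 0 -0.4 0 0.5")

```text
time: 9.67
position: [0.6096, -0.078, 0.1077]
ee_rot: [1.964, 0.458, -1.968]
wrist_force: [-1.9, -0.6, 2.2]
width: 0.0355
```

```bash
python3 st.py
```

```text
[ 0.6096 -0.078   0.1077] [-1.9 -0.6  2.2] [-0.135  0.19   0.093] 0.0355 0.794 yaw -63.72
```

move_arm(increments="3 0 0 0 0 0 0.5; 6 0 0 0 0 0 0.5; 9 0 0 0 0 0 0.5; 12 0 0 0 0 0 0.5; 15 0 0 0 0 0 0.5; 18 0 0 0 0 0 0.5; 20 0 0 0 0 0 0.5; 20 0 0 0 0 0 0.5; 20 0 0 0 0 0 0.5")

```text
time: 10.42
position: [0.6095, -0.0777, 0.1077]
ee_rot: [2.161, 0.121, -2.165]
wrist_force: [-1.9, 1.0, 3.4]
width: 0.0355
```

```bash
python3 st.py;python3 - <<'E'
from h import *
f=optics.grab_frame("wrist");cv2.imwrite("pics/w5.png",f["img"][:,:,::-1])
E
```

```text
[ 0.6095 -0.0777  0.1077] [-1.9  1.   3.4] [0.299 0.313 0.015] 0.0355 1.14 yaw -83.53
```

View pics/w5.png

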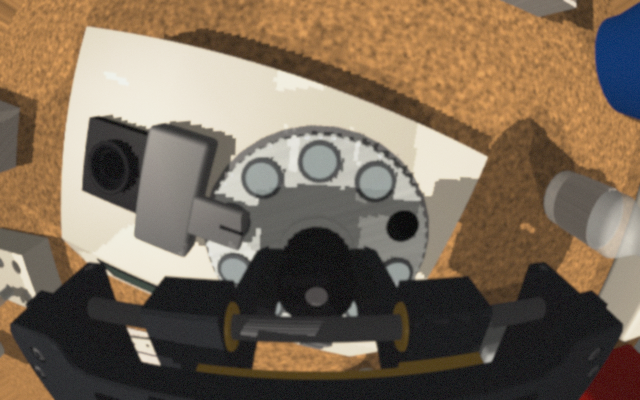

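```bash
python3 - <<'E'
from h import *
f=optics.grab_frame("wrist"); phase(f,[(403,226),(377,181),(320,161),(262,178)])
E
```

```text
angles [-66.6 -31.7   4.1  40. ] r [0.0524 0.0532 0.0526 0.0522] cw past click deg 0.283866870104755
```

The open cell sits at −66.6°, which is home −144°, so the fourth click is in and seated. I'll release the knob and rise.

move_arm(increments="0 0 0 0 0 0 0.15; 0 0 0 0 0 0 0; 0 0 0 0 0 0 -0.2; 0 0 0 0 0 0 -0.2; 0 0 0 0 0 0 -0.2; 0 0 0 -30 0 0 -0.2; 0 0 0 -70 0 0 -0.2; 0 0 0 -110 0 0 -0.2; 0 0 0 -140 0 0 -0.2; 0 0 0 -140 0 0 -0.2; 0 0 0 -140 0 0 -0.2")

```text
time: 11.43
position: [0.6101, -0.0776, 0.2492]
ee_rot: [2.164, 0.119, -2.161]
wrist_force: [0.9, 0.4, -0.7]
width: 0.0528
```

```bash
python3 st.py;python3 - <<'E'
from h import *
f=optics.grab_frame("wrist");cv2.imwrite("pics/w6.png",f["img"][:,:,::-1])
E
```

```text
[ 0.6101 -0.0776  0.2492] [ 0.9  0.4 -0.7] [-0.014  0.05   0.012] 0.0528 1.141 yaw -83.57
```

View pics/w6.png

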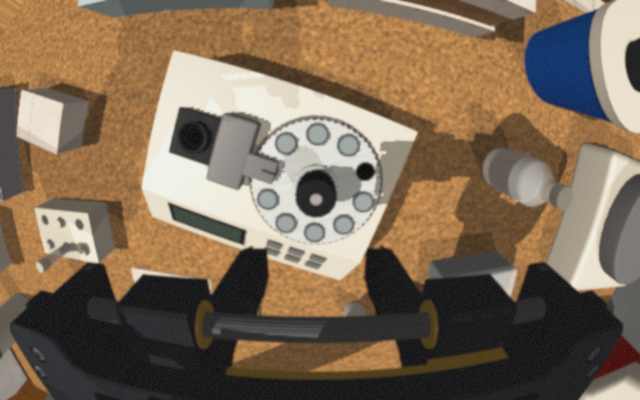

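The released turret still shows the open cell at (366,171), four cells clockwise of the tongue. From this opposite view I'll measure the well at (194,136) and the knob again.

```bash
python3 - <<'E'
from h import *
f=optics.grab_frame("wrist");im=f["img"][:,:,::-1]
cv2.imwrite("pics/w6z.png",cv2.resize(im[95:250,160:390],None,fx=3.4,fy=3.4,interpolation=cv2.INTER_CUBIC))
E
```

```text
(no output)
```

View pics/w6z.png

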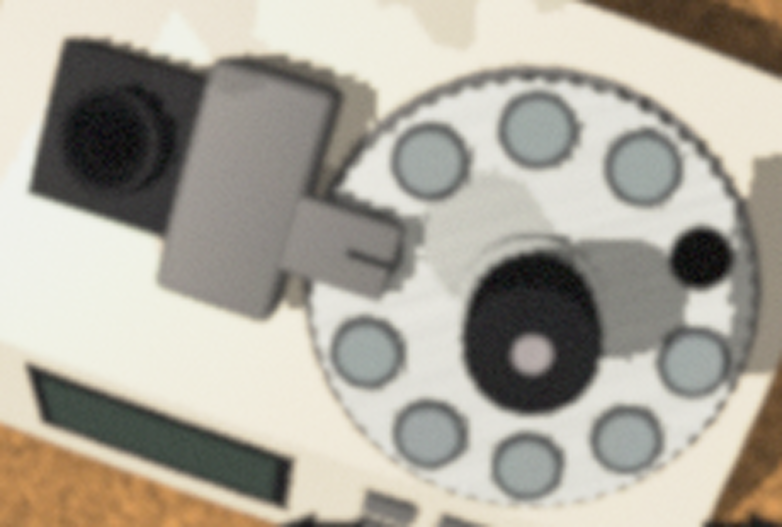

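```bash
python3 - <<'E'
from h import *
f=optics.grab_frame("wrist")
T=lambda u,v:((u+.5)/3.4-.5+160,(v+.5)/3.4-.5+95)
c=[(430,160),(539,129),(643,168),(693,362),(626,440),(527,466),(430,434),(367,352)]
P=np.array([plane(f,T(*p),.0945,True)[:2] for p in c])
A=np.c_[2*P,np.ones(len(P))]; s=np.linalg.lstsq(A,(P**2).sum(1),rcond=None)[0]
print("turret",s[:2],np.sqrt(s[2]+s[:2]@s[:2])); phase(f,[T(*p) for p in c+[(702,257)]],c=s[:2])
print("knob",plane(f,T(533,354),.139,True)); print("well",plane(f,T(119,138),.101,True))
y=np.radians(76.75)
for a in (s[:2],(.6103,-.0779)):
  print("well from axis",np.array(a)+.135*np.array([np.cos(y),np.sin(y)])+.008*np.array([np.sin(y),-np.cos(y)]))
inc([.459,.312,.24],down(np.radians(90)));inc([.459,.312,.24],down(np.radians(-90)))
E
```

```text
turret [ 0.61169975 -0.07747706] 0.051736866708261685
angles [  40.4    4.3  -31.4 -103.6 -139.6 -175.3  149.1  112.8  -67. ] r [0.0519 0.0518 0.0516 0.0516 0.0519 0.0518 0.0517 0.0516 0.0518] cw past click deg 0.12265208544048103
knob [ 0.61142204 -0.07774639  0.139     ]
well [0.6513083  0.04767587 0.101     ]
well from axis [0.65042883 0.05209553]
well from axis [0.64902909 0.0516726 ]
inc [-173.58   -0.      0.39] [   6.6 -403.8  105.7]
tool y yaw deg -83.58134178883705
inc [6.42 0.26 0.  ] [   6.6 -403.8  105.7]
tool y yaw deg -83.58134178883705
```

```bash
python3 - <<'E'
from h import *
inc([.458,.315,.24],down(np.radians(-13)))
E
```

```text
inc [-70.58   0.21   0.17] [   6.6 -406.9  106.4]
tool y yaw deg -83.58134178883705
```

move_arm(increments="-6 0 0 0 -40 10 -0.2; -12 0 0 0 -80 21 -0.2; -18 0 0 0 -120 31 -0.2; -24 0 0 0 -160 42 -0.2; -30 0 0 0 -200 52 -0.2; -36 0 0 0 -240 62 -0.2; -42 0 0 2 -280 73 -0.2; -48 0 0 4 -320 84 -0.2; -54 0 0 6 -360 94 -0.2; -62 0 0 6.6 -400 105 -0.2; -70.6 0.2 0.2 6.6 -407 106.4 -0.2; -70.6 0.2 0.2 6.6 -407 106.4 -0.2; -70.6 0.2 0.2 6.6 -407 106.4 -0.2; -70.6 0.2 0.2 6.6 -407 106.4 -0.2; -70.6 0.2 0.2 6.6 -407 106.4 -0.2")

```text
time: 12.83
position: [0.4581, 0.3147, 0.2393]
ee_rot: [1.374, 1.092, -1.377]
wrist_force: [0.1, -0.3, -0.4]
width: 0.0528
```

```bash
python3 st.py;python3 - <<'E'
from h import *
f=optics.grab_frame("wrist");cv2.imwrite("pics/w7.png",f["img"][:,:,::-1])
f=optics.grab_frame("top");cv2.imwrite("pics/t7.png",f["img"][:,:,::-1])
E
```

```text
[0.4581 0.3147 0.2393] [ 0.1 -0.3 -0.4] [-0.025 -0.08   0.028] 0.0528 0.618 yaw -13.12
```

View pics/w7.png

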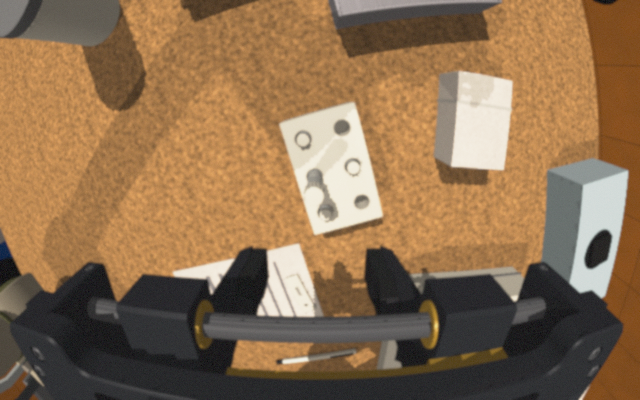

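```bash
python3 - <<'E'
import cv2
a=cv2.imread("pics/w7.png"); cv2.imwrite("pics/w7z.png",cv2.resize(a[95:245,265:395],None,fx=4,fy=4,interpolation=cv2.INTER_CUBIC))
E
```

View pics/w7z.png

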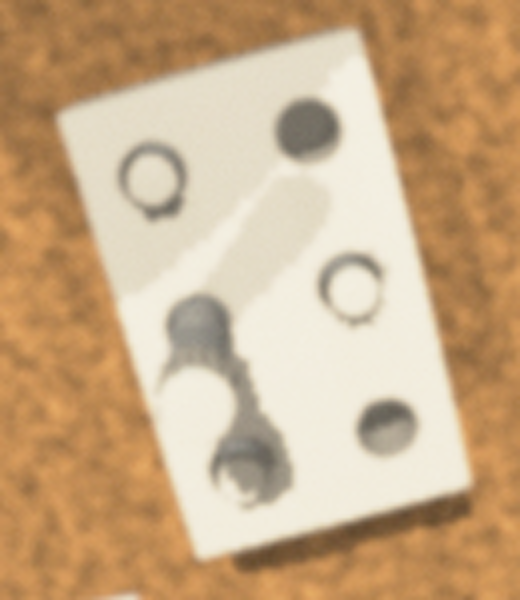

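The zoom shows the cap top at about (198,402) and the tube's hole at about (198,322), with empty holes at (308,130) and (387,426).

```bash
python3 - <<'E'
from h import *
f=optics.grab_frame("wrist");T=lambda u,v:((u+.5)/4-.5+265,(v+.5)/4-.5+95)
print("cap",plane(f,T(198,402),.122,True)); 
h=[plane(f,T(*p),.05,True) for p in[(198,325),(308,130),(387,426),(152,178),(352,290),(243,470)]];print(np.array(h))
inc([.458,.315,.065],down(np.radians(-13)))
E
```

```text
cap [0.45800917 0.31610531 0.122     ]
[[0.45748369 0.31586862 0.05      ]
 [0.49882786 0.36236679 0.05      ]
 [0.50374036 0.27459566 0.05      ]
 [0.45472903 0.35894877 0.05      ]
 [0.50151648 0.31611929 0.05      ]
 [0.4603311  0.27083025 0.05      ]]
inc [-0.08  0.04  0.  ] [174.8  -0.3  -0.4]
tool y yaw deg -13.079050261863012
```

move_arm(increments="0 0 0 35 -0.3 -1 -0.2; 0 0 0 70 -0.3 -1 -0.2; 0 0 0 105 -0.3 -1 -0.2; 0 0 0 140 -0.3 -1 -0.2; 0 0 0 165 -0.3 -1 -0.2; 0 0 0 174.5 -0.3 -1 -0.2; 0 0 0 174.5 -0.3 -1 -0.2; 0 0 0 174.5 -0.3 -1 0.2; 0 0 0 174.5 -0.3 -1 0.4; 0 0 0 174.5 -0.3 -1 0.55; 0 0 0 174.5 -0.3 -1 0.6; 0 0 0 174.5 -0.3 -1 0.8; 0 0 0 174.5 -0.3 -1 0.8; 0 0 0 174.5 -0.3 -1 0.8", grip_force=20)

```text
time: 14.15
position: [0.458, 0.3157, 0.0658]
ee_rot: [1.375, 1.092, -1.376]
wrist_force: [-2.8, 0.8, 4.9]
width: 0.0166
```

```bash
python3 st.py;python3 - <<'E'
from h import *
f=optics.grab_frame("wrist");cv2.imwrite("pics/w8.png",f["img"][:,:,::-1])
E
```

```text
[0.458  0.3157 0.0658] [-2.8  0.8  4.9] [ 0.032  0.326 -0.026] 0.0166 0.619 yaw -13.08
```

View pics/w8.png

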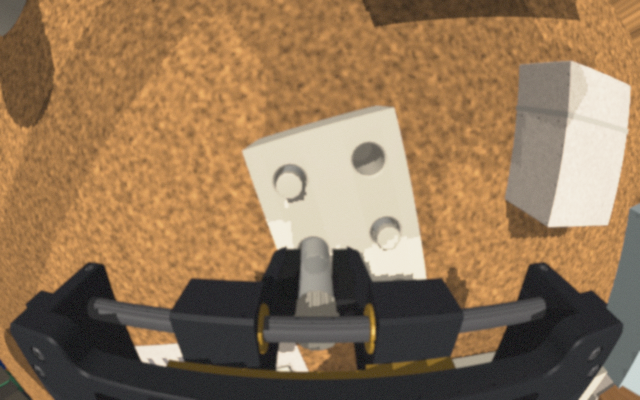

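move_arm(increments="0 0 0 -10 0 0 0.8; 0 0 0 -30 0 0 0.8; 0 0 0 -60 0 0 0.8; 0 0 0 -90 0 0 0.8; 0 0 0 -120 0 0 0.8; 0 0 0 -150 0 0 0.8; 0 0 0 -150 0 0 0.8; 0 0 0 -150 0 0 0.8")

```text
time: 14.87
position: [0.4584, 0.3159, 0.2175]
ee_rot: [1.378, 1.091, -1.372]
wrist_force: [-0.5, -0.8, -1.2]
width: 0.0168
```

```bash
python3 st.py;python3 - <<'E'
from h import *
f=optics.grab_frame("side");cv2.imwrite("pics/s9.png",f["img"][:,:,::-1])
inc([.6495,.0518,.215],down(np.radians(-13)))
E
```

```text
[0.4584 0.3159 0.2175] [-0.5 -0.8 -1.2] [-0.031 -0.048 -0.038] 0.0168 0.619 yaw -13.08
inc [-0.08  0.01 -0.02] [  1.  246.4 213.7]
tool y yaw deg -13.077610530839973
```

View pics/s9.png

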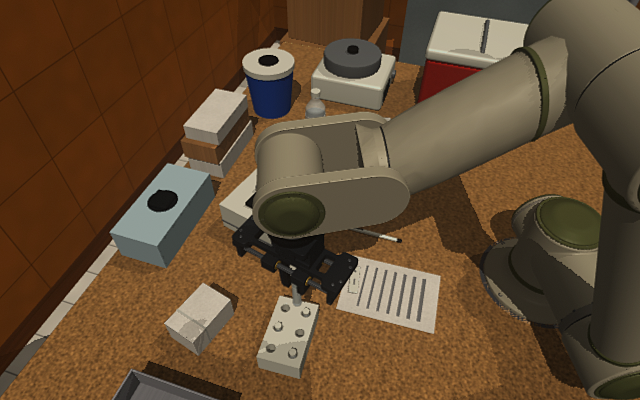

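The tube is out of the rack and held. I'll move above the well.

move_arm(increments="0 0 0 0 30 26 0.8; 0 0 0 0 60 52 0.8; 0 0 0 0 90 78 0.8; 0 0 0 0 120 104 0.8; 0 0 0 0 150 130 0.8; 0 0 0 0 180 156 0.8; 0 0 0 0 205 178 0.8; 0 0 0 0 230 199 0.8; 0 0 0 1 246.4 213.7 0.8; 0 0 0 1 246.4 213.7 0.8; 0 0 0 1 246.4 213.7 0.8; 0 0 0 1 246.4 213.7 0.8")

```text
time: 15.92
position: [0.6488, 0.0524, 0.2139]
ee_rot: [1.374, 1.094, -1.377]
wrist_force: [-0.1, -0.0, -0.3]
width: 0.0166
```

```bash
python3 st.py;python3 - <<'E'
from h import *
f=optics.grab_frame("side");cv2.imwrite("pics/s10.png",cv2.resize(f["img"][100:280,180:400,::-1],None,fx=3.3,fy=3.3,interpolation=cv2.INTER_CUBIC))
f=optics.grab_frame("wrist");cv2.imwrite("pics/w10.png",f["img"][:,:,::-1])
E
```

```text
[0.6488 0.0524 0.2139] [-0.1 -0.  -0.3] [-0.02  -0.072  0.026] 0.0166 0.127 yaw -13.06
```

View pics/s10.png

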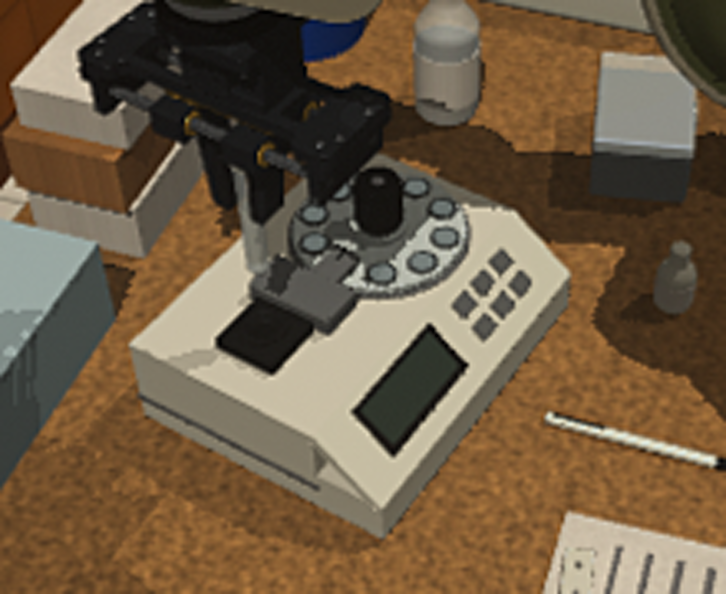

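View pics/w10.png

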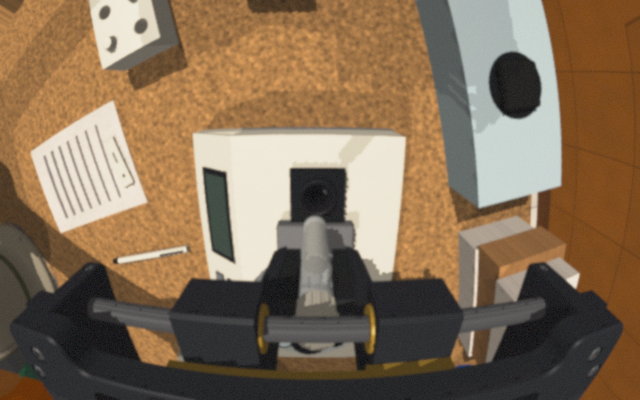

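The wrist view shows the well mouth at about (319,196) and the tube's bottom at about (314,222). I'll compare the two.

```bash
python3 - <<'E'
from h import *
f=optics.grab_frame("wrist");im=f["img"][:,:,::-1]
cv2.imwrite("pics/w10z.png",cv2.resize(im[155:255,265:375],None,fx=6,fy=6,interpolation=cv2.INTER_CUBIC))
g=optics.grab_frame("side")
print("exp bottom wrist",proj(f,[.6488,.0524,.154],True),"side",proj(g,[.6488,.0524,.154]))
print("exp well side",proj(g,[.6496,.052,.101]),proj(f,[.6496,.052,.101],True))
E
```

```text
exp bottom wrist [314.58262208 221.64473072] side [257.33652461 181.80374029]
exp well side [259.17734544 197.73813583] [315.87714967 198.8696983 ]
```

View pics/w10z.png

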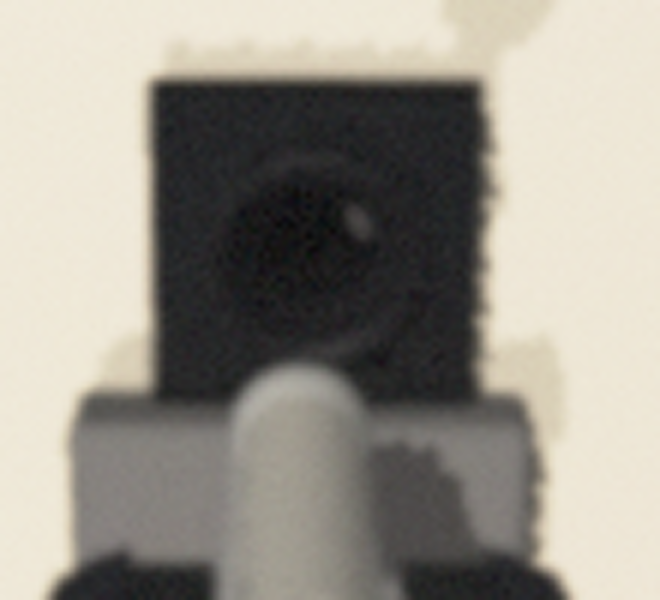

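```bash
python3 - <<'E'
from h import *
f=optics.grab_frame("wrist");T=lambda u,v:((u+.5)/6-.5+265,(v+.5)/6-.5+155)
print("well",plane(f,T(313.5,256),.101,True),plane(f,T(317,256),.101,True)); print("tube bottom sphere c 8mm up",plane(f,T(300,434),.162,True), "proj",proj(f,[.6488,.0524,.162],True))
inc([.6502,.0512,.214],down(np.radians(-13)))
E
python3 - <<'E'
import sys;sys.path.insert(0,'.')
from h import *
g=optics.grab_frame("side");cv2.imwrite("pics/s11z.png",cv2.resize(g["img"][150:220,225:295,::-1],None,fx=8,fy=8,interpolation=cv2.INTER_CUBIC))
E
```

```text
well [0.65102055 0.05300206 0.101     ] [0.65152259 0.0528864  0.101     ]
tube bottom sphere c 8mm up [0.64888865 0.05142776 0.162     ] proj [314.14532284 225.70125814]
inc [-0.01  0.01 -0.03] [1.2 1.4 1.2]
tool y yaw deg -13.011202333558312
```

View pics/s11z.png

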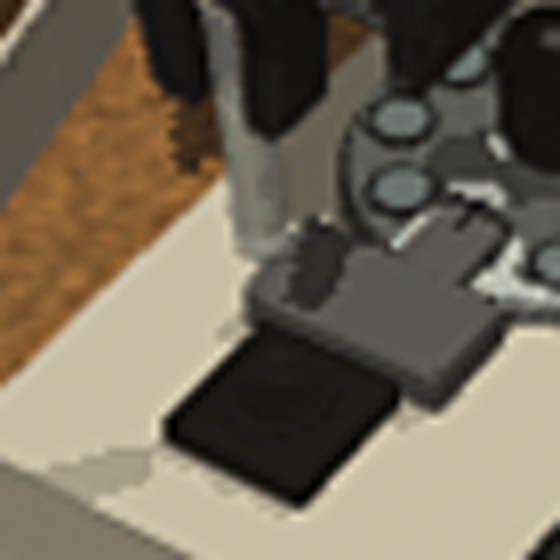

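```bash
python3 - <<'E'
from h import *
inc([.6503,.0525,.162],down(np.radians(-13)))
E
```

```text
inc [-0.02  0.01 -0.03] [53.2  1.  -0.3]
tool y yaw deg -13.023197931952035
```

move_arm(increments="0 0 0 15 1 -0.3 0.8; 0 0 0 30 1 -0.3 0.8; 0 0 0 42 1 -0.3 0.8; 0 0 0 50 1 -0.3 0.8; 0 0 0 53 1 -0.3 0.8; 0 0 0 53 1 -0.3 0.8; 0 0 0 53 1 -0.3 0.8")

```text
time: 16.8
position: [0.6505, 0.0526, 0.1629]
ee_rot: [1.375, 1.092, -1.374]
wrist_force: [0.3, -1.0, -1.1]
width: 0.0165
```

```bash
python3 st.py;python3 - <<'E'
from h import *
f=optics.grab_frame("side");cv2.imwrite("pics/s12.png",cv2.resize(f["img"][150:220,215:305,::-1],None,fx=8,fy=8,interpolation=cv2.INTER_CUBIC))
f=optics.grab_frame("wrist");cv2.imwrite("pics/w12.png",cv2.resize(f["img"][165:345,215:415,::-1],None,fx=3.3,fy=3.3,interpolation=cv2.INTER_CUBIC))
E
```

```text
[0.6505 0.0526 0.1629] [ 0.3 -1.  -1.1] [-0.075 -0.05  -0.035] 0.0165 0.127 yaw -13.02
```

View pics/s12.png

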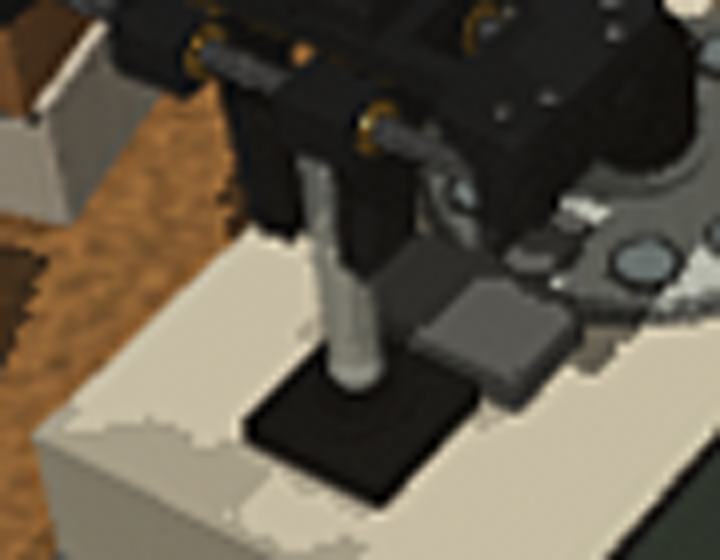

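View pics/w12.png

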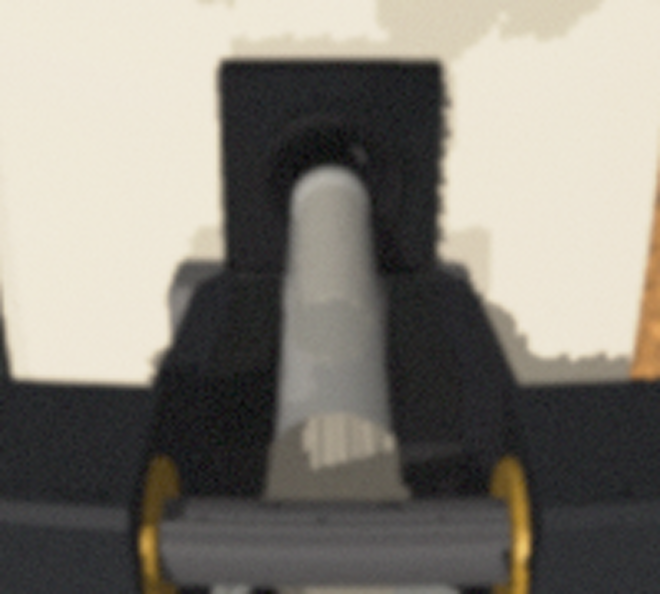

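```bash
python3 - <<'E'
from h import *
g=optics.grab_frame("side");f=optics.grab_frame("wrist")
T=lambda u,v,s,a,b:((u+.5)/s-.5+a,(v+.5)/s-.5+b)
print("block side",plane(g,T(362,410,8,215,150),.101)); s=readout.read_state()["position"]
for dx,dy in((0,0),(0,.004)):
  c=s+[dx,dy,-.0518]
  for F,w,(a,b,k) in((g,False,(215,150,8)),(f,True,(215,165,3.3))):
    p=proj(F,c,w); d=np.linalg.norm(c-F["position"]); print("sphere", "wrist" if w else "side",(p-[a,b])*k, "rad",.008/d*F["fx"]*k)
  print("mouth ring c",(proj(f,[.6503,.0525,.101],True)-[215,165])*3.3,(proj(f,[.6503,.0565,.101],True)-[215,165])*3.3, (proj(g,[.6503,.0525,.101])-[215,150])*8)
for y in(.0525,):
  th=np.linspace(0,6.28,60); q=np.array([(proj(f,[.6503+.013*np.cos(t),y+.013*np.sin(t),.101],True)-[215,165])*3.3 for t in th]);print("ring bbox",q.min(0),q.max(0))
E
```

```text
block side [0.64428558 0.06055803 0.101     ]
sphere side [346.79949963 358.6487312 ] rad 27.256840637932804
sphere wrist [326.9637559  200.66971431] rad 37.940569474077485
mouth ring c [326.41520779 182.85359976] [322.25505229 166.35321585] [350.52116406 382.52359085]
sphere side [341.24165437 368.11562608] rad 27.320612566379083
sphere wrist [322.62207956 183.57052853] rad 38.2072332142418
mouth ring c [326.41520779 182.85359976] [322.25505229 166.35321585] [350.52116406 382.52359085]
ring bbox [267.36493035 127.04592808] [385.50264533 236.31016683]
```

The wrist view agrees with the prediction to about 1 mm, and the tube is over the mouth. I'll lower it slowly and watch the force.

move_arm(increments="0 0 0 4 0 -0.6 0.8; 0 0 0 8 0 -0.6 0.8; 0 0 0 11 0 -0.6 0.8; 0 0 0 14 0 -0.6 0.8; 0 0 0 14 0 -0.6 0.8")

```text
time: 17.42
position: [0.6503, 0.0531, 0.148]
ee_rot: [1.375, 1.093, -1.375]
wrist_force: [0.4, 0.2, -0.9]
width: 0.0166
```

```bash
python3 st.py
```

```text
[0.6503 0.0531 0.148 ] [ 0.4  0.2 -0.9] [ 0.004 -0.067 -0.059] 0.0166 0.128 yaw -13.03
```

move_arm(increments="0 0 0 4 0 0 0.8; 0 0 0 8 0 0 0.8; 0 0 0 10 0 0 0.8; 0 0 0 10 0 0 0.8")

```text
time: 17.75
position: [0.6501, 0.0531, 0.1372]
ee_rot: [1.374, 1.094, -1.376]
wrist_force: [0.3, 0.1, -0.6]
width: 0.0164
```

```bash
python3 st.py
```

```text
[0.6501 0.0531 0.1372] [ 0.3  0.1 -0.6] [-0.028 -0.092 -0.02 ] 0.0164 0.128 yaw -13.03
```

Still free at bottom ≈ 77 mm. The sprung ball comes next, so I'll use smaller steps.

move_arm(increments="0 0 0 2 0 0 0.8; 0 0 0 4 0 0 0.8; 0 0 0 6 0 0 0.8; 0 0 0 8 0 0 0.8; 0 0 0 8 0 0 0.8")

```text
time: 18.17
position: [0.65, 0.0531, 0.1292]
ee_rot: [1.374, 1.094, -1.376]
wrist_force: [-0.7, -0.3, 0.0]
width: 0.0166
```

```bash
python3 st.py
```

```text
[0.65   0.0531 0.1292] [-0.7 -0.3  0. ] [-0.082  0.116  0.014] 0.0166 0.128 yaw -13.02
```

move_arm(increments="0 0 0 2 0 0 0.8; 0 0 0 4 0 0 0.8; 0 0 0 6 0 0 0.8; 0 0 0 8 0 0 0.8; 0 0 0 8 0 0 0.8")

```text
time: 18.58
position: [0.6498, 0.0531, 0.1205]
ee_rot: [1.373, 1.094, -1.376]
wrist_force: [-0.3, -0.4, -0.6]
width: 0.0165
```

```bash
python3 st.py
```

```text
[0.6498 0.0531 0.1205] [-0.3 -0.4 -0.6] [-0.122  0.     0.004] 0.0165 0.128 yaw -13.03
```

```bash
python3 - <<'E'
from h import *
f=optics.grab_frame("side");cv2.imwrite("pics/s13.png",cv2.resize(f["img"][130:230,195:315,::-1],None,fx=6,fy=6,interpolation=cv2.INTER_CUBIC))
f=optics.grab_frame("wrist");cv2.imwrite("pics/w13.png",cv2.resize(f["img"][165:345,215:415,::-1],None,fx=3.3,fy=3.3,interpolation=cv2.INTER_CUBIC))
E
```

```text
(no output)
```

View pics/s13.png

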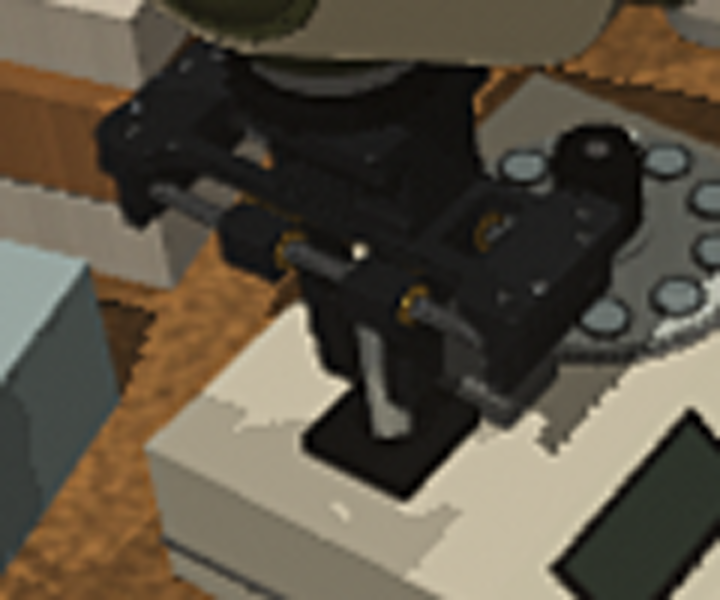

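View pics/w13.png

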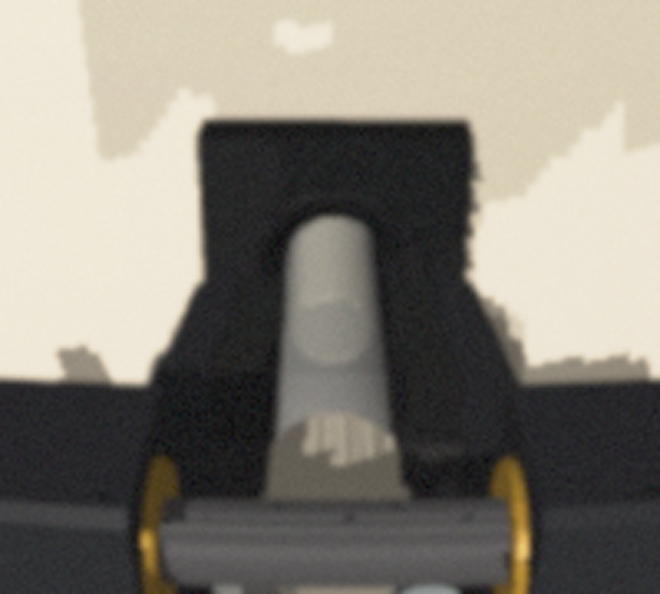

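The tube is in the bore and the cap pattern between the fingers is unchanged, so it hasn't slipped. I'll continue.

move_arm(increments="0 0 0 2 0 0 0.8; 0 0 0 4 0 0 0.8; 0 0 0 6 0 0 0.8; 0 0 0 8 0 0 0.8; 0 0 0 8 0 0 0.8")

```text
time: 19.1
position: [0.6497, 0.053, 0.112]
ee_rot: [1.373, 1.094, -1.377]
wrist_force: [0.3, -0.4, -0.2]
width: 0.0169
```

```bash
python3 st.py
```

```text
[0.6497 0.053  0.112 ] [ 0.3 -0.4 -0.2] [-0.084 -0.002  0.037] 0.0169 0.128 yaw -13.03
```

move_arm(increments="0 0 0 1 0 0 0.8; 0 0 0 2 0 0 0.8; 0 0 0 2 0 0 0.8")

```text
time: 19.35
position: [0.6497, 0.053, 0.1098]
ee_rot: [1.373, 1.094, -1.377]
wrist_force: [-0.3, -0.5, 1.7]
width: 0.0164
```

```bash
python3 st.py
```

```text
[0.6497 0.053  0.1098] [-0.3 -0.5  1.7] [-0.055 -0.028 -0.03 ] 0.0164 0.128 yaw -13.03
```

move_arm(increments="0 0 0 0.6 0 0 0.8; 0 0 0 1.2 0 0 0.8; 0 0 0 1.2 0 0 0.8")

```text
time: 19.6
position: [0.6498, 0.0531, 0.1088]
ee_rot: [1.373, 1.094, -1.377]
wrist_force: [-0.2, -0.9, 3.9]
width: 0.0166
```

```bash
python3 st.py
```

```text
[0.6498 0.0531 0.1088] [-0.2 -0.9  3.9] [-0.017  0.075 -0.021] 0.0166 0.128 yaw -13.03
```

move_arm(increments="0 0 0 0.5 0 0 0.8; 0 0 0 1 0 0 0.8; 0 0 0 1 0 0 0.8")

```text
time: 19.85
position: [0.65, 0.0531, 0.1086]
ee_rot: [1.374, 1.093, -1.376]
wrist_force: [-2.0, 1.1, 7.9]
width: 0.0163
```

```bash
python3 st.py; python3 - <<'E'
from h import *
f=optics.grab_frame("wrist");cv2.imwrite("pics/w14.png",cv2.resize(f["img"][165:345,215:415,::-1],None,fx=3.3,fy=3.3,interpolation=cv2.INTER_CUBIC))
E
```

```text
[0.65   0.0531 0.1086] [-2.   1.1  7.9] [-0.063  0.331  0.044] 0.0163 0.128 yaw -13.03
```

View pics/w14.png

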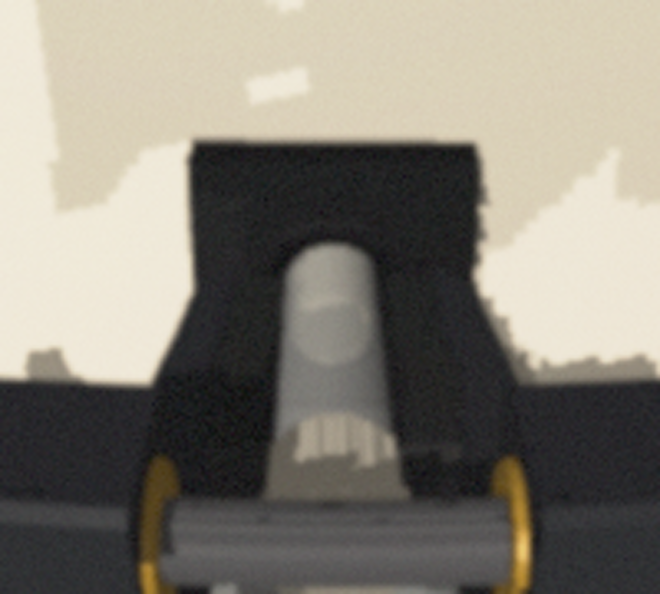

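move_arm(increments="0 0 0 0.6 0 0 0.8; 0 0 0 1.2 0 0 0.8; 0 0 0 1.2 0 0 0.8")

```text
time: 20.15
position: [0.6501, 0.0531, 0.1085]
ee_rot: [1.374, 1.093, -1.375]
wrist_force: [-2.9, -0.0, 9.2]
width: 0.0166
```

```bash
python3 st.py
```

```text
[0.6501 0.0531 0.1085] [-2.9 -0.   9.2] [-0.044  0.547  0.045] 0.0166 0.128 yaw -13.02
```

move_arm(increments="0 0 0 1 0 0 0.8; 0 0 0 2 0 0 0.8; 0 0 0 2 0 0 0.8")

```text
time: 20.4
position: [0.6503, 0.0531, 0.1083]
ee_rot: [1.375, 1.091, -1.373]
wrist_force: [-4.4, -0.8, 14.8]
width: 0.0165
```

```bash
python3 st.py
```

```text
[0.6503 0.0531 0.1083] [-4.4 -0.8 14.8] [-0.105  0.876  0.036] 0.0165 0.128 yaw -13.02
```

15 N gives no further travel, and the TCP at 108.3 mm matches the predicted 108.8 mm, so the tube is on the floor. I'll release and rise.

move_arm(increments="0 0 0 -0.2 0 0 0.8; 0 0 0 -0.2 0 0 0.8; 0 0 0 -0.2 0 0 0.4; 0 0 0 -0.2 0 0 0.1; 0 0 0 -0.2 0 0 -0.1; 0 0 0 -0.2 0 0 -0.1; 0 0 0 -0.2 0 0 -0.1; 0 0 0 -20 0 0 -0.1; 0 0 0 -50 0 0 -0.1; 0 0 0 -85 0 0 -0.1; 0 0 0 -120 0 0 -0.1; 0 0 0 -140 0 0 -0.1; 0 0 0 -140 0 0 -0.1; 0 0 0 -140 0 0 -0.1")

```text
time: 21.57
position: [0.6502, 0.0532, 0.2488]
ee_rot: [1.376, 1.09, -1.372]
wrist_force: [0.5, -0.1, -1.0]
width: 0.0485
```

```bash
python3 st.py; python3 - <<'E'
from h import *
f=optics.grab_frame("wrist");cv2.imwrite("pics/w15.png",f["img"][:,:,::-1])
E
```

```text
[0.6502 0.0532 0.2488] [ 0.5 -0.1 -1. ] [-0.06  -0.1   -0.005] 0.0485 0.128 yaw -13.01
```

View pics/w15.png

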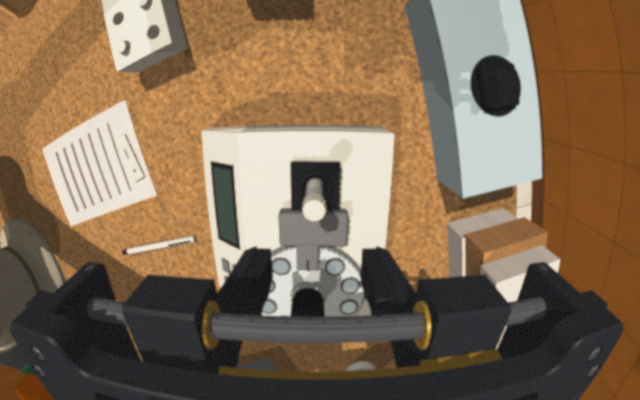

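The tube stands in the well with its cap at about (315,203). I'll move the arm aside and check the height from the side camera.

move_arm(increments="0 0 0 -20 -30 0 -0.1; 0 0 0 -40 -60 0 -0.1; 0 0 0 -60 -100 0 -0.1; 0 0 0 -60 -140 0 -0.1; 0 0 0 -60 -180 20 -0.1; 0 0 0 -60 -220 60 -0.1; 0 0 0 -60 -220 100 -0.1; 0 0 0 -60 -220 140 -0.1; 0 0 0 -60 -220 180 -0.1; 0 0 0 -60 -220 220 -0.1; 0 0 0 -60 -220 260 -0.1; 0 0 0 -60 -220 260 -0.1; 0 0 0 -60 -220 260 -0.1")

```text
time: 22.7
position: [0.3761, -0.1522, 0.3057]
ee_rot: [1.378, 1.093, -1.379]
wrist_force: [0.2, 1.3, -0.1]
width: 0.0483
```

```bash
python3 st.py; python3 - <<'E'
from h import *
g=optics.grab_frame("side");cv2.imwrite("pics/s16.png",g["img"][:,:,::-1]);cv2.imwrite("pics/s16z.png",cv2.resize(g["img"][125:230,210:350,::-1],None,fx=5.5,fy=5.5,interpolation=cv2.INTER_CUBIC))
f=optics.grab_frame("top");cv2.imwrite("pics/t16.png",f["img"][:,:,::-1]);cv2.imwrite("pics/t16z.png",cv2.resize(f["img"][105:225,270:405,::-1],None,fx=5,fy=5,interpolation=cv2.INTER_CUBIC))
for z in(.165,.185,.145): print(z,(proj(g,[.65,.0525,z])-[210,125])*5.5,(proj(f,[.65,.0525,z])-[270,105])*5)
print((proj(g,[.65,.0525,.101])-[210,125])*5.5)
E
```

```text
[ 0.3761 -0.1522  0.3057] [ 0.2  1.3 -0.1] [-0.063 -0.027  0.003] 0.0483 -0.447 yaw -13.28
0.165 [255.0279295  292.63046391] [191.64368297 183.79126843]
0.185 [250.34196678 256.74906742] [190.19885634 176.20969923]
0.145 [259.57749645 327.46744939] [193.03225087 191.0776261 ]
[269.13486718 400.65023571]
```

View pics/s16z.png

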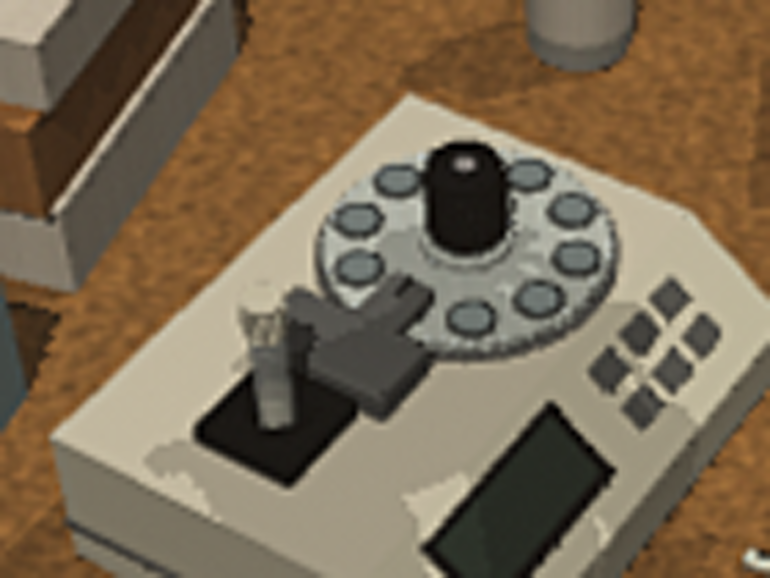

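View pics/t16.png

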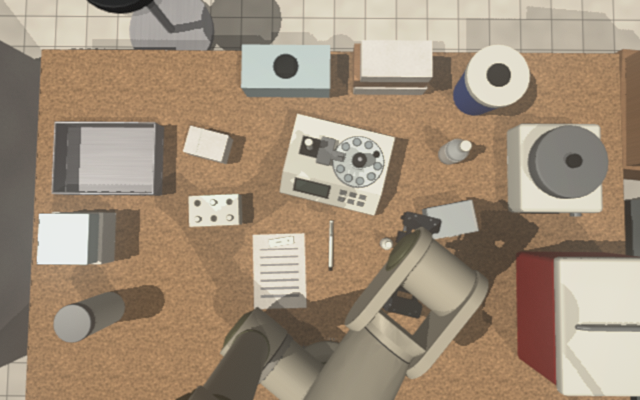

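View pics/t16z.png

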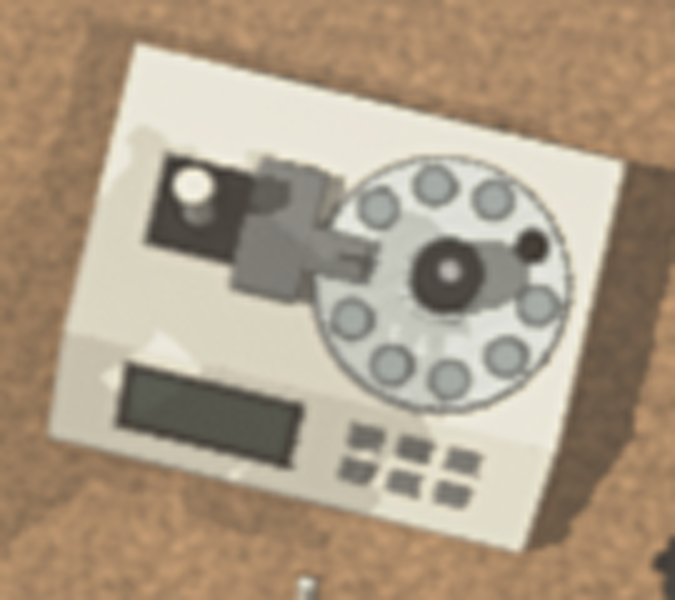

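Final views: the open cell at (532,245) in the top zoom is four cells clockwise of the tongue. The cap top in the side zoom is at about (262,296), which matches a top height of 165 mm, so the tube is fully home. The other things look unmoved, so I'll hand the job in.

```bash
python3 -c "
from rig import workorder
print(workorder.sign_off())"
```

```text
the job is handed in; nothing more can be done
None
```

I turned the turret to the fourth click and pushed the sample tube down to the floor of the well. I handed the job in at about 23 s of the 72 s; sign-off reported no verdict.

- **Turret:** It started at home. I turned it clockwise holding the knob at 19 N a finger; the sampled side push was at most about 5 N. After release the camera put it 0.1° from a click, with the open cell 144° clockwise from the beam, and it still looked the same in the final pictures.
- **Tube:** The tube met firm resistance with the fingers at 108.8 mm, the height I had predicted for the floor. I pressed to 15 N and it moved only about 0.5 mm more. After release it stood upright, and its cap top was where a fully seated tube's should be, to about 2 mm.
- **Other things:** They look unmoved in the last top picture, and the arm was clear of everything at the end.

**Checks that disagreed:**
- I did not feel the 4 to 9 N of the sprung ball on the way down; the only clear resistance came at floor height.
- The side camera read positions 2 to 3 mm off from the wrist camera. I relied on the wrist camera for the well, and its own readings of the well differed by up to 5 mm.

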